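# Drive out the stuck lock pin and free the bag form

### The arm

A 7-joint arm with a two-finger parallel gripper is mounted at the origin on the work surface. World frame = base frame: x ahead of the robot, y to its left, z up, the work surface at z = 0. Lengths are in m, angles in degrees, forces in N, time in s.
With the tool pointing down it reaches from about 0.425 to 0.875 m from the base axis. Payload 4.7 kg.
Tool frame: the origin (TCP) lies between the finger pads; the fingertips stand env.finger_overhang ahead of it and the grasp point (between the pads) lies 5 mm behind it (env.finger_overhang is the distance from the TCP to the fingertips, in m); z points along the fingers, y is the line along which they close (so a half turn about z gives the same grasp; the last joint's range is limited). The gripper opens to 87 mm and grips with 3 to 60 N. Pads are 19 mm wide; open, the fingers measure 117 mm over their backs; the gripper's body (75 mm by 190 mm) begins 51 mm behind the grasp point.
Start: joints at [70.422, 18.392, -4.016, 83.108, 1.295, 78.541, -3.26], TCP at [0.226, -0.609, 0.237] pointing down, gripper open.
Joint ranges: [-163.93, 163.93], [-17.29, 119.83], [-79.2, 71.16], [3.27, 140.29], [-89.18, 269.18], [5.43, 117.66], [-154.24, 154.24]. Speed limits (degrees/s): [147.25, 147.25, 180, 180, 180, 180, 180].

### API

Orientations are given as [roll, pitch, yaw] about the fixed x, y, z axes, in that order (R = Rz(yaw) Ry(pitch) Rx(roll)).
In Python, from cell import telemetry, eyes, env, models gives the robot as it stands. The module is installed in compiled form; this text tells all that it offers.
- The arm moves only by the tool drive_tool, never from a script. Its arguments are lists of equal length, an entry for each row: "angular": the turn, a rotation vector about the tool's x, y, z in rad, a list of three; "delta_pos": the shift along the tool's x, y, z in cm, a list of three; "gripper": the finger opening in cm, from 0 to 8.7. A call has 1 to 20 rows; each row shifts and turns the commanded pose from where the row before left it, along the tool's axes as they then stand; what a row does not reach is not made up. A row lasts 1/10 s, in which the tool goes at most 50 mm and 8.59 degrees, less where a joint would pass 70% of its speed; a pose out of reach is approached as far as the arm can. A call with a gripper value outside its range is refused whole. The fingers move at their own pace and stop on an object; "squeeze" is the grip in N (left out, the last holds). Time passes only in rows, so rows that do not move let the fingers close. It gives the time, the measured TCP pose, the force, the opening and the grip force at its end, in the units of the state.
- telemetry.get_obs(): the state, without advancing time (a new reading comes with each control period).
- eyes.read_camera(name): name is "scene" or "top" or "wrist"; returns a dict with "pixels" (400x640x3 uint8, red, green, blue), "mtx" (3x3 intrinsics, pixels), "D" ([k1, k2, p1, p2, k3] as OpenCV has them; the pictures are not rectified), "origin" and "orientation" of the camera in the world. Camera axes: x right, y down, z forward; pixel columns grow to the right and rows downward; lengths in m; the calibration is good to about 2 mm. A picture is of the moment at which its call begins. There is no depth.
- env.sign_off(): hands the job in; it is judged then, once.
Trained networks look in a picture, given as the dict that the camera call returned (one of the last four; its "shot" number tells which), for a name from the list of things; names that differ only in an ending like _2 or _b are one class to them, and where a whole thing is asked for, a point or a joint stands for the part that bears it (a point fixed in the world has none). Each returns a list of dicts, best first, with "p" (0 to 1); they miss things now and then, are a little off and sometimes report something else, mostly with a low value. They report only what shows in the picture. A call takes as long as a camera call. They do not tell look-alikes from the thing itself.
- models.search_frame(picture, target): "centre" ([column, row] in pixels, amid what is visible of it).
- models.cut_out(picture, target): "pixels" (400x640 bool, what is visible of it) and "centre" ([column, row] in pixels, amid what is visible of it).
The state is a dict: "time_s": time; "qpos": joint angles; "joint_velocities": joint speeds; "effort": joint torques, N m; "tool_pos": TCP position; "tool_rot": TCP orientation; "force": force on the tool from outside, world axes, zero at the start; "wrist_torque": the same for the moment, N m; "grip_width": finger opening in m; "grasp_force": force on a finger pad.
Only numpy, scipy, OpenCV 4.12 (cv2) and the standard library are available. Lean on these libraries where they do the work, as an engineer would, in place of code of your own. Each camera call takes 0.05 s, during which the arm holds its last target. There are 200 camera calls.

### The job

The bag form is locked to its wooden stand by a stuck slanting steel pin. Take the drift punch from its block and, with the punch in the slanting bore of the form's boss, drive the pin down until it comes up against its stop, then put the punch back upright in its block. Then lift the freed form off the stand and set it down gently, upright, near the middle of the cutting board, without tipping it or disturbing the hammer, the jar and the tape dispenser.

Things in the scene. Friction and masses are not known exactly. Their poses are not given: they have to be found in the camera images.
- stand: Fixed bridge-shaped jig, plywood deck on two cheeks over an aluminium foot, 180 x 140 mm, open underneath along its x. Origin on the table under it, z up; yaw up to 0.3 rad. The deck's upper face is at z = 95 mm, with an aluminium kerb 9 mm high round the form's base (2 to 3 mm play): the freed form must rise straight up 15 mm or more to clear it.
- form: Loose bag form, 0.5 kg. Light wood base, x -75 to 60, y +-42, z 0 to 18 mm; on it a tan block with rounded edges, x -25 to 60, y +-30, z 18 to 118 mm. Centre of mass about (5, 0, 55) mm. Origin at the base's underside, z up; axes along the stand's at the start. At its -x side, towards the robot, a square aluminium boss 36 x 36 mm leans 28 degrees from vertical towards -x.
- bore_mouth (a point): Centre of the open upper end of the boss's round bore (17 mm wide), at (-56, 0, 40) mm in the form's frame, turned as the form. The bore's axis points up and out along (-0.469, 0, 0.883) of the form. The punch goes in here leaning 28 degrees from vertical, its butt towards -x of the form.
- pin_top (a point): Centre of the upper end face of the steel pin (12 mm diameter, 70 mm long) in the bore, 10 to 16 mm below the mouth at the start.
- pin (a joint): How far the pin has been driven down along the bore, in m: 0 to 0.006 at the start, 0.048 at its stop, where the upper end is 58 mm below the mouth. It is clear of the form above 0.040. Stiff: about 8 N of friction, a little more when moving faster (about 10 N at 40 mm/s); it stays where it is left.
- punch: Drift punch of dark steel, 150 mm long, 0.12 kg, standing tip down in its block, 65 mm of it showing, possibly leaning up to 5 degrees. Slender end 8 mm diameter over the first 56 mm, tapering up to the grip part, 14 mm diameter from 64 to 150 mm. Origin at the centre of the tip; z along it from the tip to the butt.
- block: Fixed square wooden tool block 64 x 64 mm, 95 mm high; origin at the centre of its underside on the table.
- block_hole (a point): Centre of the mouth of the punch's hole, on top of the block (95 mm up). The hole is 18 mm wide for 55 mm, then 14 mm wide for 30 mm; the punch's tip rests on its floor 85 mm below the mouth.
- board: Fixed cutting board lying on the table, grey with a beige top, 200 x 160 mm (x, y), 20 mm thick; origin at the centre of its underside.
- jar: Bystander: closed jar, 60 mm diameter, 70 mm high; origin at its underside.
- hammer: Bystander: hammer, 240 mm long, lying on the table; origin at its underside, handle to its -x.
- dispenser: Bystander: black desk tape dispenser, 65 x 130 mm, 86 mm high; origin at its underside.
There are look-alikes about, which are no part of the job. Of the things that look like the stand, take the one that is farthest to the robot's left at the start.

How it is judged:
By the outcome, as a careful person would: the job done as asked, in the order asked, and still so for the second after the job is handed in, with the robot touching nothing.
It also fails if it takes over 72 s, if anything falls off the work surface, if the arm or the gripper's body presses on something with over 40 N, if the wrist force passes 120 N, or if a joint passes its speed limit or range.

## Working session

There is one attempt and no reset: what is moved stays moved. The work goes in short steps, Python scripts to look and compute and a tool call to move; the robot and the scene stay as the last step left them, time stands still between calls to the robot, and variables do not carry over. Pictures are saved under pics/ and viewed, at most 10 in all, crops included, and the job is handed in when it is done.

Besides the shell and the picture viewer there is one more tool, called after "Emit:" in YAML: its name, and indented under it one key for each argument. drive_tool: Moves the arm, as the interface text tells. Its arguments: {"type":"object","properties":{"angular":{"type":"array","items":{"type":"array","items":{"type":"number"}}},"delta_pos":{"type":"array","items":{"type":"array","items":{"type":"number"}}},"gripper":{"type":"array","items":{"type":"number"}},"squeeze":{"type":"number"}},"required":["angular","delta_pos","gripper"]}

```bash
mkdir -p pics; ls; python3 - <<'E'
from cell import telemetry, eyes, env, models
import cv2, numpy as np
o=telemetry.get_obs(); print(o['time_s'],o['tool_pos'],o['tool_rot'],env.finger_overhang,o['grip_width'])
ims=[]
for n in ['scene','top']:
    p=eyes.read_camera(n); print(n,p['origin'],p['orientation'],p['mtx'],p['D'])
    cv2.imwrite(f'pics/{n}0.png',p['pixels'][:,:,::-1])
    for t in ['stand','form','bore_mouth','pin_top','punch','block','block_hole','board','jar','hammer','dispenser']:
        print(t,[(round(d['p'],2),np.round(d['centre']).tolist()) for d in models.search_frame(p,t)])
E
```

```text
pics
0.0 [ 0.22619522 -0.60880448  0.23545949] [-1.79888674e+02  4.06383484e-03  2.03864457e+01] 0.014 0.08683317774339966
scene [ 1.22428733 -0.30582816  0.87282862] [-137.4174316     0.61267094   72.83445326] [[430.38116544   0.         313.94989758]
 [  0.         430.38116544 203.23085929]
 [  0.           0.           1.        ]] [0.00619072 0.         0.         0.         0.        ]
stand [(0.94, [453.0, 209.0]), (0.77, [266.0, 172.0])]
form [(0.84, [473.0, 172.0])]
bore_mouth [(0.79, [474.0, 171.0])]
pin_top [(0.48, [384.0, 117.0])]
punch []
block [(0.69, [345.0, 196.0])]
block_hole [(0.91, [345.0, 194.0]), (0.28, [260.0, 267.0])]
board [(0.57, [257.0, 265.0])]
jar [(0.95, [337.0, 163.0])]
hammer [(0.77, [160.0, 294.0])]
dispenser [(0.74, [388.0, 286.0])]
top [ 0.45144733 -0.09745211  1.26010428] [-176.29759302    0.6881585   -91.48516475] [[459.87469217   0.         323.49957658]
 [  0.         459.87469217 203.2569131 ]
 [  0.           0.           1.        ]] [-0.01835062  0.          0.          0.          0.        ]
stand [(0.81, [200.0, 196.0]), (0.77, [216.0, 300.0]), (0.65, [364.0, 275.0])]
form [(0.83, [173.0, 182.0])]
bore_mouth [(0.92, [172.0, 182.0]), (0.37, [290.0, 218.0])]
pin_top []
punch [(0.49, [291.0, 219.0])]
block [(0.69, [295.0, 218.0]), (0.62, [173.0, 180.0])]
block_hole [(0.83, [294.0, 220.0])]
board [(0.63, [389.0, 172.0])]
jar [(0.87, [290.0, 272.0]), (0.27, [292.0, 116.0])]
hammer [(0.96, [476.0, 179.0])]
dispenser [(0.65, [291.0, 116.0])]
```

View pics/scene0.png

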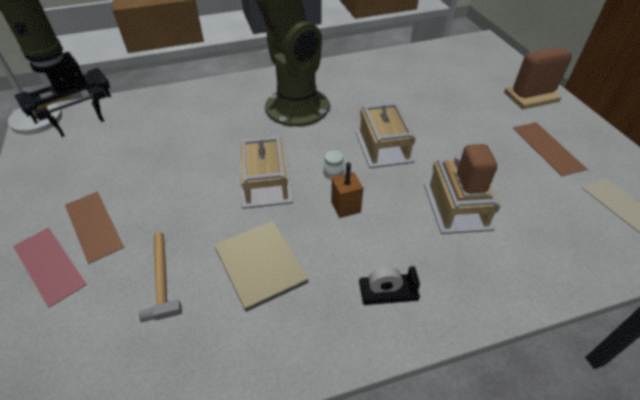

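View pics/top0.png

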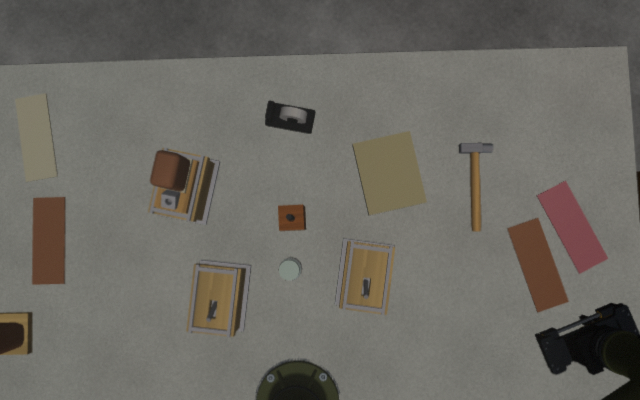

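The stand-like things in the top view are A (185,187), which carries the form, B (218,298) and C (366,276). A is farthest left (+y) and is the only one with a form and boss on it, so it's the one meant. Next I'll localise it and confirm in an enlarged crop.

```bash
cat > h.py <<'E'
from cell import telemetry, eyes, env, models
import cv2, numpy as np
from scipy.spatial.transform import Rotation as R
def cam(p): return R.from_euler('xyz',p['orientation'],degrees=True).as_matrix(), np.array(p['origin'])
def ray(p,uv):
    M,o=cam(p); n=cv2.undistortPoints(np.array([[uv]],float),np.array(p['mtx']),np.array(p['D']))[0,0]
    d=M@np.array([n[0],n[1],1]); return o,d
def atz(p,uv,z):
    o,d=ray(p,uv); return o+d*(z-o[2])/d[2]
def proj(p,X):
    M,o=cam(p); c=(np.atleast_2d(X)-o)@M
    return cv2.projectPoints(c,np.zeros(3),np.zeros(3),np.array(p['mtx']),np.array(p['D']))[0][:,0]
def form(pts,x,y,yaw,z0=.095):
    return R.from_euler('z',yaw).apply(np.atleast_2d(pts).astype(float))+[x,y,z0]
E
python3 - <<'E'
from h import *
p=eyes.read_camera('top'); s=eyes.read_camera('scene')
print('block',atz(p,(291,217),.095),'board',atz(p,(389.5,172.5),.02),'jar',atz(p,(290,268),.07),'disp',atz(p,(290,117),.03),'hammer',atz(p,(476,179),.01))
print('boss',atz(p,(170,200),.135),'blocktop',atz(p,(169,169),.213))
for t in ['form','board','block']:
    for n,q in (('top',p),('scene',s)):
        for d in models.cut_out(q,t)[:2]:
            c=max(cv2.findContours(d['pixels'].astype(np.uint8),0,1)[0],key=cv2.contourArea)
            r=cv2.minAreaRect(c); print(t,n,round(d['p'],2),np.round(d['centre']),r, cv2.boundingRect(c))
            if t=='board' and n=='top':
                print([np.round(atz(q,b,.02)[:2],3).tolist() for b in cv2.boxPoints(r)])
a=p['pixels'][130:250,130:330,::-1]; b=s['pixels'][130:250,320:520,::-1]
im=np.vstack([cv2.resize(a,(500,300),interpolation=2),cv2.resize(b,(500,300),interpolation=2)])
cv2.imwrite('pics/crop1.png',im)
E
```

```text
block [ 0.49446303 -0.00209843  0.095     ] board [ 0.61080258 -0.26566691  0.02      ] jar [0.36420197 0.0053552  0.07      ] disp [7.68701436e-01 1.93239351e-04 3.00000000e-02] hammer [ 0.58789769 -0.50221105  0.01      ]
boss [0.54274869 0.29268366 0.135     ] blocktop [0.6082112  0.26769467 0.213     ]
form top 0.6 [174. 180.] ((171.86605834960938, 181.26126098632812), (44.549766540527344, 57.32241439819336), 11.888657569885254) (150, 150, 49, 64)
form scene 0.81 [473. 171.] ((473.789306640625, 173.44923400878906), (58.53168869018555, 50.11994934082031), 67.52056884765625) (443, 144, 55, 57)
board top 0.72 [389. 174.] ((388.90557861328125, 172.9034423828125), (74.44284057617188, 60.267662048339844), 76.60750579833984) (352, 132, 75, 83)
[[0.693, -0.164], [0.727, -0.325], [0.528, -0.363], [0.494, -0.204]]
board scene 0.95 [260. 266.] ((260.6000061035156, 264.20001220703125), (76.92073059082031, 71.5541763305664), 63.43495178222656) (215, 222, 93, 90)
block top 0.79 [294. 216.] ((291.5, 217.5), (25.0, 29.0), 90.0) (277, 205, 30, 26)
block scene 0.73 [347. 196.] ((345.5, 195.0), (44.0, 31.0), 90.0) (330, 173, 32, 45)
```

View pics/crop1.png

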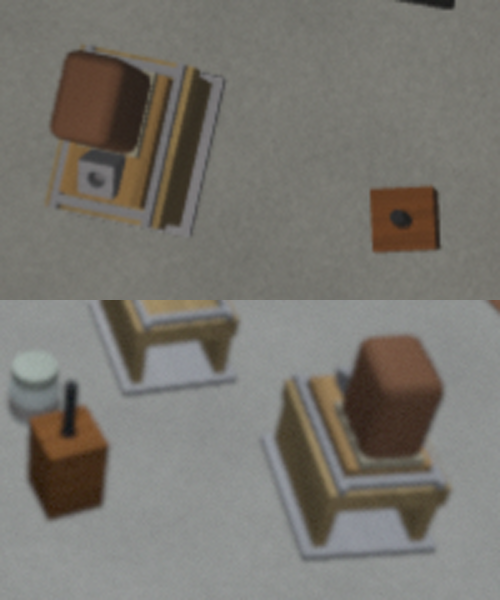

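The crop confirms it: stand A (top pixel ~(185,187)) carries the form. Its bore mouth shows at about (168.8,201.2), and the punch stands in its block at about (290,217). I'll move above the block first.

Emit:
drive_tool:
  angular:
    - [0,0,0]
    - [0,0,0]
    - [0,0,0]
    - [0,0,0]
    - [0,0,0]
    - [0,0,0]
    - [0,0,0]
    - [0,0,0]
    - [0,0,0]
    - [0,0,0]
    - [0,0,0]
    - [0,0,0]
    - [0,0,0]
    - [0,0,0]
    - [0,0,0]
    - [0,0,0]
    - [0,0,0]
    - [0,0,0]
  delta_pos:
    - [2.55,-2.65,-0.35]
    - [2.55,-2.65,-0.35]
    - [2.55,-2.65,-0.35]
    - [2.55,-2.65,-0.35]
    - [2.55,-2.65,-0.35]
    - [2.55,-2.65,-0.35]
    - [2.55,-2.65,-0.35]
    - [2.55,-2.65,-0.35]
    - [2.55,-2.65,-0.35]
    - [2.55,-2.65,-0.35]
    - [2.55,-2.65,-0.35]
    - [2.55,-2.65,-0.35]
    - [2.55,-2.65,-0.35]
    - [2.55,-2.65,-0.35]
    - [2.55,-2.65,-0.35]
    - [2.55,-2.65,-0.35]
    - [2.55,-2.65,-0.35]
    - [2.55,-2.65,-0.35]
  gripper: [5,5,5,5,5,5,5,5,5,5,5,5,5,5,5,5,5,5]

```text
time_s: 3.4
tool_pos: [0.4909, -0.0009, 0.3]
tool_rot: [179.9, -0.0, 20.4]
force: [0.7, 0.4, -0.8]
grip_width: 0.0499
grasp_force: 0.0
```

```bash
python3 - <<'E'
from h import *
o=telemetry.get_obs(); print(o['time_s'],o['tool_pos'],o['tool_rot'],np.round(o['qpos'],1))
p=eyes.read_camera('top')
a=atz(p,(206.4,224),.0)-atz(p,(218.8,161.2),0); print('yaw foot',np.degrees(np.arctan2(-a[1],-a[0])),np.linalg.norm(a))
m=atz(p,(168.8,201.2),.135); print('mouth',m)
w=eyes.read_camera('wrist'); print(w['origin'],w['orientation'])
for t in ['punch','block','block_hole','form','bore_mouth']:
    print(t,[(round(d['p'],2),np.round(d['centre']).tolist()) for d in models.search_frame(w,t)])
cv2.imwrite('pics/w1.png',w['pixels'][:,:,::-1])
E
```

```text
3.4 [ 0.49088476 -0.00091235  0.3000251 ] [ 1.79938030e+02 -3.34190680e-02  2.03718319e+01] [ 38.2  -1.4 -40.   98.1  -0.9  82.9 -71.4]
yaw foot -11.797453387315684 0.17686380139026625
mouth [0.53985939 0.29568071 0.135     ]
[0.56977352 0.03553193 0.44958308] [163.16109378   0.2050989  -69.12038129]
punch [(0.53, [324.0, 190.0])]
block [(0.9, [323.0, 176.0])]
block_hole [(0.68, [414.0, 11.0]), (0.62, [323.0, 174.0])]
form [(0.94, [100.0, 30.0])]
bore_mouth [(0.6, [98.0, 33.0])]
```

View pics/w1.png

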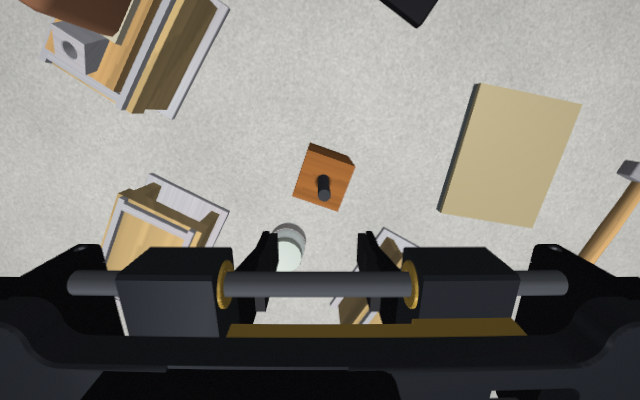

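The wrist view shows the punch butt at (324,195), the punch entering the block at (322,179), and the bore mouth at (70,49).

```bash
python3 - <<'E'
from h import *
w=eyes.read_camera('wrist');p=eyes.read_camera('top')
print('butt',atz(w,(324,195),.159),'base',atz(w,(322,178.5),.095),'mouth',atz(w,(70,49),.135))
print('top butt',atz(p,(290.2,217.2),.159))
# stand edges in wrist: foot right edge (229,9)-(173,118) z~0
a=atz(w,(229,9),.0)-atz(w,(173,118),0); print(np.degrees(np.arctan2(a[1],a[0])))
a=atz(w,(185,9),.104)-atz(w,(124,108),.104); print('kerb',np.degrees(np.arctan2(a[1],a[0])))
print('board yaw',[np.round(atz(w,q,.02)[:2],3) for q in [(481,84),(581,103),(530,228),(442,213)]])
g=w['pixels'][120:230,260:390,::-1]; cv2.imwrite('pics/c2.png',np.hstack([cv2.resize(g,(390,330),interpolation=2),cv2.resize(w['pixels'][0:110,10:140,::-1],(390,330),interpolation=2)]))
E
```

```text
butt [ 0.49143933 -0.01065034  0.159     ] base [ 0.49407989 -0.00843566  0.095     ] mouth [0.54076751 0.28473924 0.135     ]
top butt [ 0.49167113 -0.00540678  0.159     ]
-13.801160605350702
kerb -19.96187516103233
board yaw [array([ 0.686, -0.18 ]), array([ 0.718, -0.333]), array([ 0.52 , -0.369]), array([ 0.492, -0.217])]
```

View pics/c2.png

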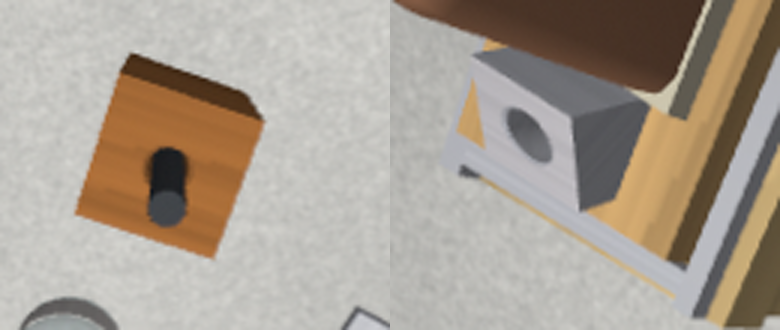

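```bash
python3 - <<'E'
from h import *
for i in range(2):
    w=eyes.read_camera('wrist'); o=telemetry.get_obs(); print(o['time_s'],o['tool_pos'],o['tool_rot'],w['origin'],w['orientation'])
    for t in ['punch','block','bore_mouth']:
        for d in models.cut_out(w,t)[:1]:
            v,u=np.nonzero(d['pixels']); print(t,round(d['p'],2),d['centre'],u.min(),u.max(),v.min(),v.max())
h=cv2.imread('pics/w1.png'); 
for im in (h,w['pixels'][:,:,::-1]):
    a=im[165:215,295:345].min(2)<60; a=(im[165:215,295:345].max(2)<75); v,u=np.nonzero(a); print(u.mean()+295,v.mean()+165,u.min()+295,u.max()+295,v.min()+165,v.max()+165)
E
```

```text
3.9 [ 0.49024754 -0.00341475  0.29946719] [1.79980219e+02 1.72997664e-02 2.02697301e+01] [0.56814306 0.02519877 0.4477087 ] [ 1.62842091e+02  5.19126378e-02 -6.97375634e+01]
punch 0.56 [314.6, 184.0] 310 322 170 195
block 0.9 [318.2, 171.3] 286 348 138 205
bore_mouth 0.87 [88.7, 32.2] 13 145 0 86
4.1 [ 0.49041678 -0.00267251  0.29956507] [1.79987675e+02 2.68839780e-03 2.03458875e+01] [0.56824585 0.02608688 0.4478621 ] [ 1.62861832e+02  5.87427696e-02 -6.96579525e+01]
punch 0.74 [317.4, 182.4] 310 322 170 195
block 0.86 [318.8, 171.2] 287 347 139 205
bore_mouth 0.85 [90.2, 33.8] 14 146 0 85
323.115523465704 187.22382671480145 317 329 175 200
316.0264150943396 181.78490566037735 310 322 170 194
```

```bash
python3 - <<'E'
from h import *
w=eyes.read_camera('wrist')
print('butt',atz(w,(315.7,189.5),.159),'base',atz(w,(316,174),.095),'mouth',atz(w,(56,44.7),.135))
print('block corners',[np.round(atz(w,q,.095)[:2],4).tolist() for q in [(300,143.5),(347.7,160.5),(331.3,206),(285.7,191.3)]])
f=lambda a,b,z:(lambda d:np.degrees(np.arctan2(d[1],d[0])))(atz(w,a,z)-atz(w,b,z))
# boss top face left edge & bottom edge; kerb inner edge lines from crop
c=lambda x,y:(10+(x-390)/3,y/3)
print('boss lower edge dir',f(c(580,211),c(501,157),.13))
print('kerb -x edge',f(c(690,265),c(460,140),.104),' kerb right',f(c(778,85),c(690,295),.104))
E
```

```text
butt [0.49440105 0.0011883  0.159     ] base [0.4972944  0.00228426 0.095     ] mouth [0.53976357 0.30138347 0.135     ]
block corners [[0.5263, 0.0341], [0.5273, -0.029], [0.4641, -0.0315], [0.4622, 0.0311]]
boss lower edge dir -105.84429079665848
kerb -x edge -99.24456463238853  kerb right -12.821216541909642
```

Emit:
drive_tool:
  angular:
    - [0,0,0.14]
    - [0,0,0.14]
    - [0,0,0.14]
    - [0,0,0.14]
    - [0,0,0]
    - [0,0,0]
    - [0,0,0]
    - [0,0,0]
    - [0,0,0]
    - [0,0,0]
    - [0,0,0]
    - [0,0,0]
    - [0,0,0]
  delta_pos:
    - [0,0,0]
    - [0,0,0]
    - [0,0,0]
    - [0,0,0]
    - [0.45,-0.5,2]
    - [0,0,3]
    - [0,0,3]
    - [0,0,3]
    - [0,0,3]
    - [0,0,2]
    - [0,0,1]
    - [0,0,0]
    - [0,0,0]
  gripper: [5,5,5,5,5,5,5,5,5,5,5,5,5]

```text
time_s: 5.6
tool_pos: [0.4966, 0.0018, 0.1304]
tool_rot: [-180.0, -0.1, -11.7]
force: [0.6, -0.5, -0.3]
grip_width: 0.0498
grasp_force: 0.0
```

```bash
python3 - <<'E'
from h import *
w=eyes.read_camera('wrist'); o=telemetry.get_obs(); print(o['time_s'],o['tool_pos'],o['tool_rot'],o['force'])
cv2.imwrite('pics/w2.png',w['pixels'][:,:,::-1])
E
```

```text
5.65 [0.49692517 0.00170597 0.13078806] [-1.79991607e+02 -1.22221412e-01 -1.17038461e+01] [0.629007   0.05459701 0.38094918]
```

View pics/w2.png

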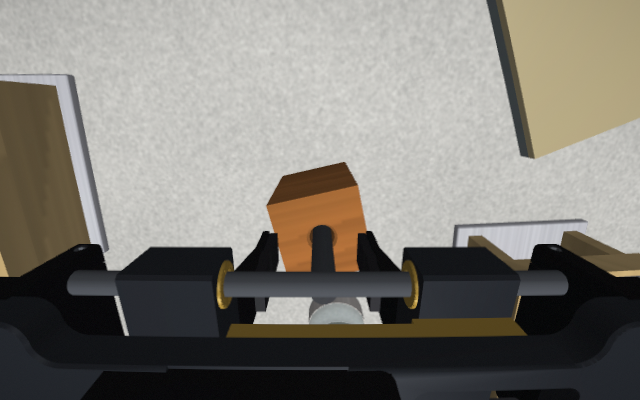

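The punch sits at column ~322, centred between the fingers (265–370). I'll go down slightly and grip.

Emit:
drive_tool:
  angular:
    - [0,0,0]
    - [0,0,0]
    - [0,0,0]
    - [0,0,0]
    - [0,0,0]
    - [0,0,0]
    - [0,0,0]
    - [0,0,0]
    - [0,0,0]
  delta_pos:
    - [0,0,0.8]
    - [0,0,0]
    - [0,0,0]
    - [0,0,0]
    - [0,0,0]
    - [0,0,0]
    - [0,0,0]
    - [0,0,0]
    - [0,0,0]
  gripper: [5,3,1,1,1,1,1,1,1]
  squeeze: 50

```text
time_s: 6.55
tool_pos: [0.4959, 0.0011, 0.1216]
tool_rot: [180.0, -0.0, -11.7]
force: [-1.1, -1.0, 1.4]
grip_width: 0.0128
grasp_force: 49.9
```

Emit:
drive_tool:
  angular:
    - [0,0,0]
    - [0,0,0]
    - [0,0,0]
    - [0,0,0]
    - [0,0,0]
    - [0,0,0]
    - [0,0,0]
    - [0,0,0]
    - [0,0,0]
    - [0,0,0]
    - [0,0,0]
    - [0,0,0]
    - [0,0,0]
    - [0,0,0]
    - [0,0,0]
    - [0,0,0]
    - [0,0.122,0]
    - [0,0.122,0]
    - [0,0.122,0]
    - [0,0.122,0]
  delta_pos:
    - [0,0,-2]
    - [0,0,-3]
    - [0,0,-3]
    - [0,0,-3]
    - [0,0,-3]
    - [0,0,-4]
    - [-0.84,-3,0]
    - [-0.84,-3,0]
    - [-0.84,-3,0]
    - [-0.84,-3,0]
    - [-0.84,-3,0]
    - [-0.84,-3,0]
    - [-0.84,-3,0]
    - [-0.84,-3,0]
    - [-0.84,-3,0]
    - [-0.84,-3,0]
    - [0,0,0]
    - [0,0,0]
    - [0,0,0]
    - [0,0,0]
  gripper: [1,1,1,1,1,1,1,1,1,1,1,1,1,1,1,1,1,1,1,1]

```text
time_s: 8.55
tool_pos: [0.4738, 0.3141, 0.3015]
tool_rot: [-179.9, -28.2, -11.5]
force: [0.1, -0.6, 1.3]
grip_width: 0.0129
grasp_force: 49.9
```

Emit:
drive_tool:
  angular:
    - [0,0,0]
    - [0,0,0]
    - [0,0,0]
  delta_pos:
    - [0,0,0]
    - [0,0,0]
    - [0,0,0]
  gripper: [1,1,1]

```text
time_s: 8.85
tool_pos: [0.476, 0.3113, 0.302]
tool_rot: [-179.9, -27.8, -12.0]
force: [0.2, 0.0, -1.4]
grip_width: 0.013
grasp_force: 50.0
```

```bash
python3 - <<'E'
from h import *
w=eyes.read_camera('wrist'); o=telemetry.get_obs(); print(o['time_s'],o['tool_pos'],o['tool_rot'],o['force'],np.round(o['qpos']))
T=R.from_euler('xyz',o['tool_rot'],degrees=True)
a=T.apply([0,0,1]); print('toolz',a)
tip=o['tool_pos']+.1116*a; print('tip nominal',tip,proj(w,tip),'mouth proj',proj(w,[.54,.299,.135]))
s=eyes.read_camera('scene');print('scene tip',proj(s,tip))
im=np.hstack([cv2.resize(w['pixels'][:270,150:450,::-1],(667,600))])
cv2.imwrite('pics/w3.png',im)
cv2.imwrite('pics/s3.png',s['pixels'][:,:,::-1])
E
```

```text
8.9 [0.47610783 0.31143942 0.30184098] [-179.85735468  -27.80204173  -11.97339767] [ 0.50552579 -0.18167094 -1.00935028] [  19.   -6.  -64.  104.   19.   65. -154.]
toolz [ 0.45678586 -0.09432619 -0.88456161]
tip nominal [0.52708513 0.30091262 0.20312391] [[318.34736507 201.9210049 ]] mouth proj [[317.6871285  201.21284785]]
scene tip [[468.52792711 133.50015427]]
```

View pics/w3.png

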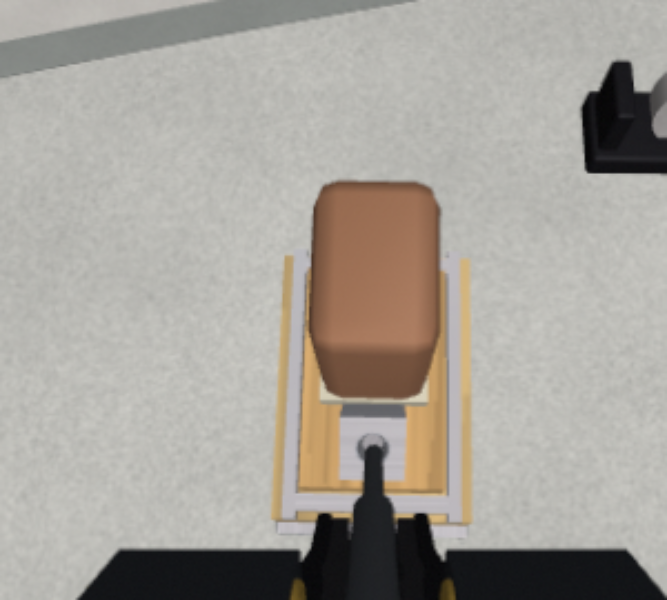

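The wrist view shows the tip at about pixel (317.8,202.5), in line with the bore mouth at (317.8,200.8), which agrees with the projected estimates. Joint 7 is close to its limit, so I'll turn the tool about the punch axis and then line up above the mouth.

Emit:
drive_tool:
  angular:
    - [0,0,-0.1]
    - [0,0,-0.1]
    - [0,0,-0.1]
    - [0,0,0]
    - [0,0,0]
    - [0,0,0]
    - [0,0,0]
    - [0,0,0]
    - [0,0,0]
    - [0,0,0]
  delta_pos:
    - [0,0,0]
    - [0,0,0]
    - [0,0,0]
    - [-0.97,-0.3,0]
    - [-0.97,-0.3,0]
    - [0,0,2]
    - [0,0,2]
    - [0,0,1]
    - [0,0,0]
    - [0,0,0]
  gripper: [1,1,1,1,1,1,1,1,1,1]

```text
time_s: 9.95
tool_pos: [0.4793, 0.3118, 0.2477]
tool_rot: [171.1, -26.6, 7.6]
force: [0.0, 0.3, -1.2]
grip_width: 0.013
grasp_force: 50.0
```

```bash
python3 - <<'E'
from h import *
w=eyes.read_camera('wrist'); o=telemetry.get_obs(); print(o['time_s'],o['tool_pos'],o['tool_rot'],o['force'],np.round(o['qpos']))
T=R.from_euler('xyz',o['tool_rot'],degrees=True)
a=T.apply([0,0,1]); print('toolz',a)
m=np.array([.54,.299,.135]);tip=o['tool_pos']+.1116*a; print('tip nominal',tip,proj(w,tip),'mouth',proj(w,m),'d tool cm',T.inv().apply(m-tip)*100)
c=proj(w,m)[0].astype(int); print(c)
cv2.imwrite('pics/w4.png',cv2.resize(w['pixels'][c[1]-60:c[1]+60,c[0]-80:c[0]+80,::-1],(800,600),interpolation=2))
E
```

```text
10.0 [0.47952989 0.3120077  0.24829796] [171.13597031 -26.63976465   7.57387687] [ 0.33728927  0.47769788 -1.02488412] [  17.   -2.  -66.  108.   26.   60. -144.]
toolz [ 0.45946916 -0.0943532  -0.88316792]
tip nominal [0.53080665 0.30147789 0.14973642] [[317.88987105 201.78793743]] mouth [[318.84503679 195.40573659]] d tool cm [0.12462896 0.09874324 1.74725929]
[318 195]
```

View pics/w4.png

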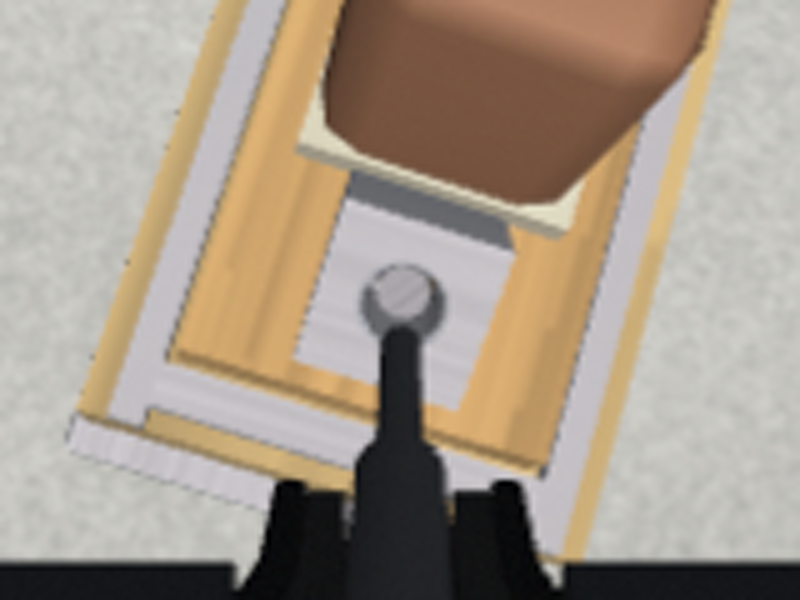

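The bore mouth is at (318.6,196) with the pin's end face visible inside it, and the punch tip is at (318.2,201.6). Both match the model, so I'll insert.

Emit:
drive_tool:
  angular:
    - [0,0,0]
    - [0,0,0]
    - [0,0,0]
    - [0,0,0]
    - [0,0,0]
    - [0,0,0]
  delta_pos:
    - [0.12,0.1,0.3]
    - [0,0,0.6]
    - [0,0,0.6]
    - [0,0,0.6]
    - [0,0,0.4]
    - [0,0,0]
  gripper: [1,1,1,1,1,1]

```text
time_s: 10.6
tool_pos: [0.4924, 0.3077, 0.2254]
tool_rot: [171.1, -26.5, 7.6]
force: [0.8, -0.5, -0.8]
grip_width: 0.013
grasp_force: 50.0
```

Emit:
drive_tool:
  angular:
    - [0,0,0]
    - [0,0,0]
    - [0,0,0]
    - [0,0,0]
    - [0,0,0]
    - [0,0,0]
    - [0,0,0]
  delta_pos:
    - [0,0,0.3]
    - [0,0,0.3]
    - [0,0,0.3]
    - [0,0,0.3]
    - [0,0,0.3]
    - [0,0,0.3]
    - [0,0,0]
  gripper: [1,1,1,1,1,1,1]

```text
time_s: 11.3
tool_pos: [0.5005, 0.307, 0.2111]
tool_rot: [171.1, -26.6, 7.6]
force: [-4.4, -0.4, 3.1]
grip_width: 0.0132
grasp_force: 49.9
```

```bash
cat > st.py <<'E'
from h import *
o=telemetry.get_obs(); print(o['time_s'],o['tool_pos'],o['tool_rot'],o['force'],np.round(o['qpos']))
T=R.from_euler('xyz',o['tool_rot'],degrees=True)
a=T.apply([0,0,1])
m=np.array([.54,.299,.135]);tip=o['tool_pos']+.1116*a; print('d tool cm',T.inv().apply(m-tip)*100,'force tool',T.inv().apply(o['force']))
E
python3 st.py
```

```text
11.3 [0.50054695 0.30696932 0.21110721] [171.05748823 -26.63510774   7.63613701] [-4.41565858 -0.37216093  3.06384741] [  16.    5.  -66.  110.   34.   58. -150.]
d tool cm [-0.01124446 -0.0244589  -2.55053541] force tool [-2.58272612  0.5188927  -4.6993597 ]
```

Emit:
drive_tool:
  angular:
    - [0,0,-0.06]
    - [0,0,-0.06]
    - [0,0,-0.06]
    - [0,0,0]
    - [0,0,0]
    - [0,0,0]
    - [0,0,0]
    - [0,0,0]
    - [0,0,0]
    - [0,0,0]
    - [0,0,0]
  delta_pos:
    - [0,0,0]
    - [0,0,0.1]
    - [0,0,0.3]
    - [0,0,0.35]
    - [0,0,0.35]
    - [0,0,0.35]
    - [0,0,0.35]
    - [0,0,0.35]
    - [0,0,0.35]
    - [0,0,0.3]
    - [0,0,0]
  gripper: [1,1,1,1,1,1,1,1,1,1,1]

```text
time_s: 12.4
tool_pos: [0.5136, 0.3047, 0.1865]
tool_rot: [166.2, -24.6, 18.9]
force: [-1.8, 0.8, 3.9]
grip_width: 0.0128
grasp_force: 49.9
```

```bash
python3 st.py
```

```text
12.4 [0.51359105 0.30465782 0.18645636] [166.23912585 -24.63043073  18.85716637] [-1.82883994  0.76883301  3.8725544 ] [  15.    9.  -65.  111.   39.   57. -143.]
d tool cm [-0.03897653  0.00685612 -5.34876603] force tool [ 0.26661027 -0.29652664 -4.33283144]
```

Emit:
drive_tool:
  angular:
    - [0,0,0]
    - [0,0,0]
    - [0,0,0]
    - [0,0,0]
  delta_pos:
    - [0,0,0.2]
    - [0,0,0.2]
    - [0,0,0.2]
    - [0,0,0]
  gripper: [1,1,1,1]

```text
time_s: 12.8
tool_pos: [0.516, 0.3047, 0.1824]
tool_rot: [166.2, -24.7, 18.9]
force: [-9.7, -1.4, 11.9]
grip_width: 0.0131
grasp_force: 49.9
```

```bash
python3 st.py
```

```text
12.8 [0.51603245 0.30467236 0.18241562] [166.17735605 -24.67296807  18.89328837] [-9.68565728 -1.40254857 11.89212236] [  14.   10.  -65.  111.   40.   57. -144.]
d tool cm [-0.08561252  0.03748506 -5.81772851] force tool [ -3.7756806    1.78417714 -14.82439279]
```

Emit:
drive_tool:
  angular:
    - [0,0,0]
    - [0,0,0]
    - [0,0,0]
  delta_pos:
    - [0,0,0.2]
    - [0,0,0.15]
    - [0,0,0]
  gripper: [1,1,1]

```text
time_s: 13.1
tool_pos: [0.5171, 0.3055, 0.1817]
tool_rot: [166.1, -24.8, 19.0]
force: [-19.4, -3.1, 27.7]
grip_width: 0.013
grasp_force: 49.9
```

```bash
python3 st.py
```

```text
13.1 [0.5171204  0.30547283 0.1816706 ] [166.05313572 -24.76162126  18.97766902] [-19.43209632  -3.14704902  27.71052299] [  14.   10.  -65.  111.   41.   57. -144.]
d tool cm [-0.18123846  0.09755521 -5.92618511] force tool [ -6.00930221   4.77839348 -33.11251443]
```

The force rose to 33 N with the nominal depth at ~58 mm, so the pin is on its stop. I'll withdraw.

Emit:
drive_tool:
  angular:
    - [0,0,0]
    - [0,0,0]
    - [0,0,0]
    - [0,0,0]
    - [0,0,0]
    - [0,0,0]
    - [0,0,0]
    - [0,0,0]
    - [0,0,0]
  delta_pos:
    - [0,0,-0.5]
    - [0,0,-1]
    - [0,0,-1.5]
    - [0,0,-2]
    - [0,0,-2]
    - [0,0,-2]
    - [0,0,-2]
    - [0,0,-2]
    - [0,0,0]
  gripper: [1,1,1,1,1,1,1,1,1]

```text
time_s: 14.0
tool_pos: [0.4584, 0.3169, 0.2951]
tool_rot: [166.2, -24.9, 18.9]
force: [0.5, 1.1, -2.4]
grip_width: 0.0131
grasp_force: 50.0
```

```bash
cat >> st.py <<'E'
# rotation to vertical with minimal turn
ax=np.cross(a,[0,0,-1]); th=np.arcsin(np.linalg.norm(ax)); rv=ax/np.linalg.norm(ax)*th
print('untilt rotvec tool',T.inv().apply(rv)); T2=R.from_rotvec(rv)*T
print('after',T2.as_euler('xyz',degrees=True)); 
for z in (.30,.26): print('to block above, cm in vertical tool', T2.inv().apply(np.array([.496,.0015,z])-o['tool_pos'])*100)
E
python3 st.py
python3 - <<'E'
from h import *
w=eyes.read_camera('wrist'); o=telemetry.get_obs(); a=R.from_euler('xyz',o['tool_rot'],degrees=True).apply([0,0,1])
tip=o['tool_pos']+.1116*a; c=proj(w,tip)[0]; print(c); u,v=c.astype(int)
# find punch tip: dark pixels top near expected
g=w['pixels'][v-25:v+40,u-15:u+16].max(2)<60; r=np.nonzero(g.sum(1)>3)[0]; print('top dark row',r[:3]+v-25, [np.nonzero(g[k])[0].mean()+u-15 for k in r[:3]])
# lower bore look
m=proj(w,[.54,.299,.135])[0]; print(m, w['pixels'][int(m[1])-3:int(m[1])+4,int(m[0])].tolist())
E
```

```text
14.0 [0.45844458 0.31689446 0.29508288] [166.19131962 -24.89698432  18.90942449] [ 0.5192452   1.08057739 -2.38669813] [  19.   -9.  -65.  106.   17.   64. -127.]
d tool cm [-0.26693354  0.02778418  6.89292907] force tool [-0.24155816 -1.43056976  2.24247873]
untilt rotvec tool [ 2.25529592e-01 -4.38548131e-01 -5.46525334e-18]
after [180.           0.          15.84702325]
to block above, cm in vertical tool [-4.99966197 31.36628988 -0.49171204]
to block above, cm in vertical tool [-4.99966197 31.36628988  3.50828796]
[318.66378848 203.02353415]
top dark row [201 202 203] [np.float64(317.5), np.float64(317.0), np.float64(317.0)]
[318.01954099 186.93201834] [[199, 195, 200], [199, 195, 200], [198, 194, 198], [200, 195, 200], [186, 183, 185], [94, 94, 98], [93, 93, 97]]
```

Emit:
drive_tool:
  angular:
    - [0.0564,-0.1096,0]
    - [0.0564,-0.1096,0]
    - [0.0564,-0.1096,0]
    - [0.0564,-0.1096,0]
    - [0,0,0]
    - [0,0,0]
    - [0,0,0]
    - [0,0,0]
    - [0,0,0]
    - [0,0,0]
    - [0,0,0]
    - [0,0,0]
    - [0,0,0]
    - [0,0,0]
    - [0,0,0]
    - [0,0,0]
    - [0,0,0]
  delta_pos:
    - [0,0,0]
    - [0,0,0]
    - [0,0,0]
    - [0,0,0]
    - [-0.5,3.14,0]
    - [-0.5,3.14,0]
    - [-0.5,3.14,0]
    - [-0.5,3.14,0]
    - [-0.5,3.14,0]
    - [-0.5,3.14,0]
    - [-0.5,3.14,0]
    - [-0.5,3.14,0]
    - [-0.5,3.14,0]
    - [-0.5,3.14,0]
    - [0,0,3.5]
    - [0,0,0]
    - [0,0,0]
  gripper: [1,1,1,1,1,1,1,1,1,1,1,1,1,1,1,1,1]

```text
time_s: 15.75
tool_pos: [0.4946, -0.0003, 0.2563]
tool_rot: [-179.9, 0.5, 15.8]
force: [-0.1, 1.1, -2.2]
grip_width: 0.0129
grasp_force: 50.0
```

```bash
python3 - <<'E'
from h import *
w=eyes.read_camera('wrist'); o=telemetry.get_obs(); T=R.from_euler('xyz',o['tool_rot'],degrees=True);a=T.apply([0,0,1])
print(o['time_s'],o['tool_pos'],o['tool_rot'],np.round(o['qpos']))
tip=o['tool_pos']+.1116*a; c=proj(w,tip)[0]; h=np.array([.4965,.0018,.095]); print('tip',tip,c,'hole',proj(w,h),'d tool',T.inv().apply(h-tip)*100)
s=w['pixels'][110:260,220:420,::-1]
cv2.imwrite('pics/w5.png',cv2.resize(s,(800,600),interpolation=2))
E
```

```text
15.8 [4.95387517e-01 1.00443048e-04 2.57506709e-01] [-179.94199023    0.33792461   15.84149853] [ 47.   1. -50. 101.   1.  79. -78.]
tip [4.94723470e-01 2.94685725e-05 1.45908707e-01] [317.63296245 201.49270967] hole [[316.65483502 185.69471419]] d tool [ 0.24925869 -0.1166806   5.08960989]
```

View pics/w5.png

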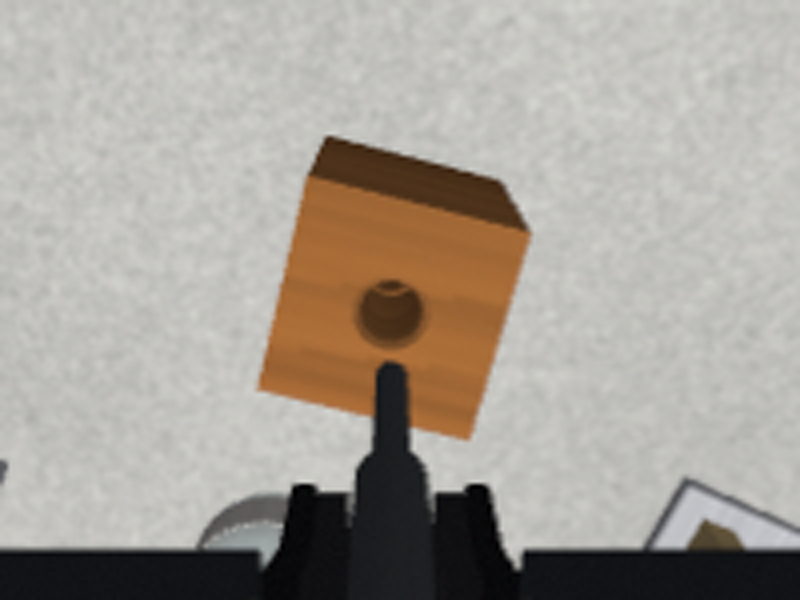

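The hole is at (317.8,188.5) and the tip at (317.8,200.7), so they are aligned to within a millimetre. I'll lower the punch.

Emit:
drive_tool:
  angular:
    - [0,0,0]
    - [0,0,0]
    - [0,0,0]
    - [0,0,0]
    - [0,0,0]
    - [0,0,0]
    - [0,0,0]
  delta_pos:
    - [0.05,-0.04,2]
    - [0,0,2]
    - [0,0,2]
    - [0,0,2]
    - [0,0,2]
    - [0,0,1]
    - [0,0,0]
  gripper: [1,1,1,1,1,1,1]

```text
time_s: 16.5
tool_pos: [0.4948, 0.0004, 0.1471]
tool_rot: [-179.9, 0.4, 15.8]
force: [0.2, 0.4, -1.9]
grip_width: 0.0128
grasp_force: 50.0
```

Emit:
drive_tool:
  angular:
    - [0,0,0]
    - [0,0,0]
    - [0,0,0]
    - [0,0,0]
  delta_pos:
    - [0,0,1]
    - [0,0,0.7]
    - [0,0,0.4]
    - [0,0,0]
  gripper: [1,1,1,1]

```text
time_s: 16.9
tool_pos: [0.4947, -0.0002, 0.126]
tool_rot: [-180.0, 0.4, 15.8]
force: [-1.1, -0.6, -1.7]
grip_width: 0.0134
grasp_force: 50.0
```

Emit:
drive_tool:
  angular:
    - [0,0,0]
    - [0,0,0]
    - [0,0,0]
  delta_pos:
    - [0,0,0.2]
    - [0,0,0.2]
    - [0,0,0]
  gripper: [1,1,1]

```text
time_s: 17.2
tool_pos: [0.4949, -0.0003, 0.1223]
tool_rot: [-180.0, 0.3, 15.8]
force: [-0.6, 0.4, -0.9]
grip_width: 0.0129
grasp_force: 50.0
```

Emit:
drive_tool:
  angular:
    - [0,0,0]
    - [0,0,0]
    - [0,0,0]
    - [0,0,0]
    - [0,0,0]
    - [0,0,0]
    - [0,0,0]
    - [0,0,0]
    - [0,0,0]
    - [0,0,0]
    - [0,0,0]
  delta_pos:
    - [0,0,0]
    - [0,0,0]
    - [0,0,0]
    - [0,0,-1]
    - [0,0,-2]
    - [0,0,-3]
    - [0,0,-3]
    - [0,0,-4]
    - [0,0,-4]
    - [0,0,-4]
    - [0,0,0]
  gripper: [2,3,5,5,5,5,5,5,5,5,5]

```text
time_s: 18.3
tool_pos: [0.4988, 0.0007, 0.3387]
tool_rot: [179.8, -0.2, 15.8]
force: [-0.6, -0.2, 1.2]
grip_width: 0.0501
grasp_force: 0.0
```

```bash
python3 - <<'E'
from h import *
w=eyes.read_camera('wrist'); t=eyes.read_camera('top'); o=telemetry.get_obs(); print(o['time_s'],o['tool_pos'],o['tool_rot'],np.round(o['qpos']))
h=proj(w,[.495,.001,.095])[0].astype(int)
x0=np.array([.54,.299,0])+[.056*.979,-.056*.2045,0]; print('form origin',x0[:2])
b=proj(t,form([[-25,-30,118],[60,-30,118],[60,30,118],[-25,30,118],[-56,0,40]]*np.array(.001),x0[0],x0[1],np.radians(-11.8)))
print(b.round(1).tolist())
im=cv2.resize(t['pixels'][130:250,130:230,::-1],(500,600),interpolation=2)
for q in b: cv2.circle(im,tuple(int(v) for v in (q-[130,130]+.5)*5),4,(0,0,255),1)
g=cv2.resize(w['pixels'][h[1]-60:h[1]+90,h[0]-37:h[0]+38,::-1],(300,600))
cv2.imwrite('pics/c6.png',np.hstack([im,g]))
for d in models.cut_out(t,'form')[:1]: print(d['centre'],d['p'])
E
```

```text
18.4 [4.96575412e-01 2.92953040e-04 3.33799066e-01] [179.93042958   0.18921753  15.78576777] [ 48.  -1. -50.  94.  -0.  87. -76.]
form origin [0.594824 0.287548]
[[171.0, 187.9], [178.3, 151.9], [153.1, 147.4], [145.7, 183.3], [167.5, 201.2]]
[173.0, 181.3] 0.69
```

View pics/c6.png

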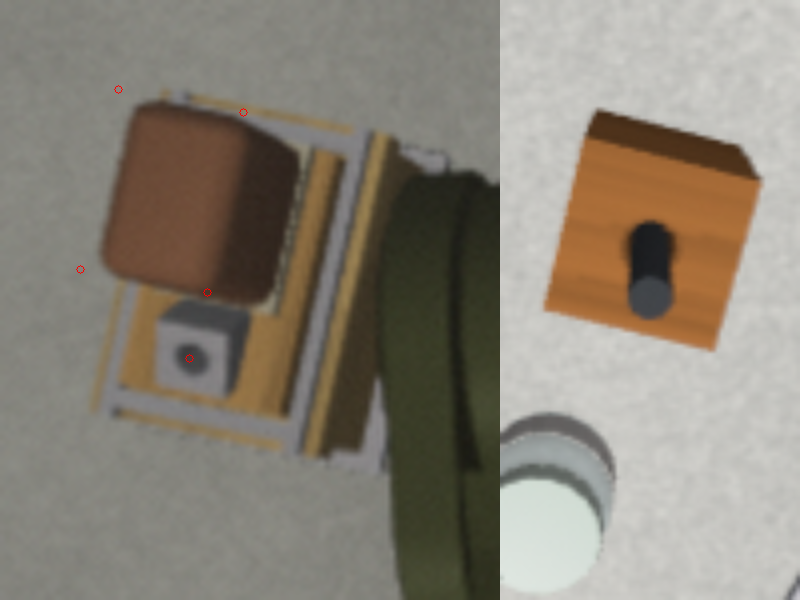

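The crop shows the punch standing in its block again (butt at crop (650,297)), and the bore mouth overlay is on the boss. That was the last of my ten pictures, so I continue with numbers only. I'll move over the form.

Emit:
drive_tool:
  angular:
    - [0,0,0]
    - [0,0,0]
    - [0,0,0]
    - [0,0,0]
    - [0,0,0]
    - [0,0,0]
    - [0,0,0]
    - [0,0,0]
    - [0,0,0]
    - [0,0,0]
    - [0,0,0]
    - [0,0,0]
  delta_pos:
    - [1.77,-2.47,0]
    - [1.77,-2.47,0]
    - [1.77,-2.47,0]
    - [1.77,-2.47,0]
    - [1.77,-2.47,0]
    - [1.77,-2.47,0]
    - [1.77,-2.47,0]
    - [1.77,-2.47,0]
    - [1.77,-2.47,0]
    - [1.77,-2.47,0]
    - [0,0,0]
    - [0,0,0]
  gripper: [8.7,8.7,8.7,8.7,8.7,8.7,8.7,8.7,8.7,8.7,8.7,8.7]

```text
time_s: 19.65
tool_pos: [0.5984, 0.2864, 0.3298]
tool_rot: [-180.0, 0.5, 15.9]
force: [0.5, -0.6, 0.0]
grip_width: 0.0872
grasp_force: 0.0
```

```bash
python3 st.py | head -1;  python3 - <<'E'
from h import *
w=eyes.read_camera('wrist')
m=models.cut_out(w,'form')
for d in m[:2]:
    c=max(cv2.findContours(d['pixels'].astype(np.uint8),0,1)[0],key=cv2.contourArea); print(d['p'],d['centre'],cv2.minAreaRect(c))
P=form(np.array([[-25,-30,118],[60,-30,118],[60,30,118],[-25,30,118],[-75,-42,18],[60,-42,18],[60,42,18],[-75,42,18],[-56,0,40]])*.001,.5948,.2875,np.radians(-11.8))
print(proj(w,P).round(0).tolist())
g=cv2.cvtColor(w['pixels'],cv2.COLOR_RGB2HSV); k=(g[...,0]<15)&(g[...,1]>70); k[230:]=0
n,l,st,ce=cv2.connectedComponentsWithStats(k.astype(np.uint8)); i=1+np.argmax(st[1:,4]); print(st[i],ce[i],cv2.minAreaRect(np.argwhere(l==i)[:,::-1].astype(np.float32)))
E
```

```text
19.65 [0.59838328 0.28635755 0.32978489] [-179.99403457    0.49822376   15.90381747] [ 0.45694883 -0.57444643  0.04834398] [   9.   28.  -56.   70.   23.   93. -116.]
0.7 [317.1, 184.7] ((318.33587646484375, 184.4689178466797), (72.96173858642578, 103.00625610351562), 27.824094772338867)
[[330.0, 236.0], [373.0, 163.0], [317.0, 133.0], [277.0, 210.0], [318.0, 238.0], [367.0, 154.0], [309.0, 122.0], [264.0, 212.0], [296.0, 220.0]]
[  55  106   55  124 6044] [ 79.77961615 169.81121774] ((82.0, 167.5), (53.99999237060547, 122.99998474121094), 0.0)
```

Emit:
drive_tool:
  angular:
    - [0,0,0.121]
    - [0,0,0.121]
    - [0,0,0.121]
    - [0,0,0.121]
    - [0,0,0]
    - [0,0,0]
    - [0,0,0]
  delta_pos:
    - [0,0,0]
    - [0,0,0]
    - [0,0,0]
    - [0,0,0]
    - [0.13,0,3]
    - [0,0,3]
    - [0,0,0]
  gripper: [8.7,8.7,8.7,8.7,8.7,8.7,8.7]

```text
time_s: 20.45
tool_pos: [0.599, 0.2817, 0.2673]
tool_rot: [179.5, 0.6, -12.1]
force: [0.8, -0.6, -0.3]
grip_width: 0.0865
grasp_force: 0.0
```

```bash
python3 st.py | head -1;  python3 - <<'E'
from h import *
w=eyes.read_camera('wrist')
P=form(np.array([[-25,-30,118],[60,-30,118],[60,30,118],[-25,30,118],[-25,-30,60],[60,-30,60],[-25,30,60],[60,30,60],[60,42,18],[60,-42,18]])*.001,.5948,.2875,np.radians(-11.8))
print(proj(w,P).round(0).tolist())
for d in models.cut_out(w,'form')[:1]:
    k=d['pixels']
    for r in range(90,240,12):
        u=np.nonzero(k[r])[0]
        if len(u): print(r,u.min(),u.max())
E
```

```text
20.45 [0.59904938 0.28171683 0.26734143] [179.51364417   0.55865987 -12.1085165 ] [ 0.83573495 -0.62209585 -0.25593623] [   8.   27.  -50.   76.   21.   86. -143.]
[[350.0, 258.0], [353.0, 152.0], [269.0, 153.0], [275.0, 259.0], [343.0, 229.0], [345.0, 143.0], [283.0, 230.0], [279.0, 144.0], [272.0, 139.0], [352.0, 138.0]]
138 276 337
150 275 352
162 276 353
174 276 353
186 275 354
198 275 351
210 277 350
222 276 349
234 276 349
```

Emit:
drive_tool:
  angular:
    - [0,0,0]
    - [0,0,0]
  delta_pos:
    - [0,0,0]
    - [0,0,0]
  gripper: [8.7,8.7]

```text
time_s: 20.75
tool_pos: [0.6008, 0.2858, 0.2735]
tool_rot: [180.0, 0.2, -12.0]
force: [-0.3, 0.2, 0.8]
grip_width: 0.0866
grasp_force: 0.0
```

Emit:
drive_tool:
  angular:
    - [0,0,0]
    - [0,0,0]
    - [0,0,0]
    - [0,0,0]
    - [0,0,0]
    - [0,0,0]
    - [0,0,0]
    - [0,0,0]
    - [0,0,0]
  delta_pos:
    - [-0.1,-0.1,1.5]
    - [0,0,2]
    - [0,0,2]
    - [0,0,2]
    - [0,0,1.5]
    - [0,0,0.9]
    - [0,0,0.4]
    - [0,0,0]
    - [0,0,0]
  gripper: [8.7,8.7,8.7,8.7,8.7,8.7,8.7,8.7,8.7]

```text
time_s: 21.65
tool_pos: [0.5993, 0.2869, 0.1693]
tool_rot: [179.9, 0.2, -12.0]
force: [0.0, 0.1, 0.8]
grip_width: 0.087
grasp_force: 0.0
```

Emit:
drive_tool:
  angular:
    - [0,0,0]
    - [0,0,0]
    - [0,0,0]
    - [0,0,0]
    - [0,0,0]
    - [0,0,0]
    - [0,0,0]
    - [0,0,0]
  delta_pos:
    - [0,0,0]
    - [0,0,0]
    - [0,0,0]
    - [0,0,0]
    - [0,0,0]
    - [0,0,0]
    - [0,0,0]
    - [0,0,0]
  gripper: [7.8,7,6.6,6.2,5.8,5.4,5,5]
  squeeze: 30

```text
time_s: 22.45
tool_pos: [0.5989, 0.2851, 0.1686]
tool_rot: [179.7, 0.3, -12.0]
force: [-1.3, -4.5, 5.0]
grip_width: 0.06
grasp_force: 29.9
```

```bash
python3 st.py | head -1
```

```text
22.45 [0.59886346 0.28513064 0.16862253] [179.72148388   0.29779696 -12.01541208] [-1.31760162 -4.46341076  4.95959745] [   8.   30.  -49.   84.   23.   76. -145.]
```

Emit:
drive_tool:
  angular:
    - [0,0,0]
    - [0,0,0]
    - [0,0,0]
    - [0,0,0]
    - [0,0,0]
    - [0,0,0]
  delta_pos:
    - [0,0.1,0]
    - [0,0,-0.2]
    - [0,0,-0.3]
    - [0,0,-0.4]
    - [0,0,-0.4]
    - [0,0,0]
  gripper: [5,5,5,5,5,5]
  squeeze: 45

```text
time_s: 23.05
tool_pos: [0.599, 0.2862, 0.1822]
tool_rot: [179.9, 0.2, -11.9]
force: [0.2, -0.3, -4.6]
grip_width: 0.06
grasp_force: 44.8
```

```bash
python3 st.py | head -1
```

```text
23.05 [0.59901948 0.28617487 0.18222085] [179.92923265   0.24186697 -11.94051023] [ 0.24480322 -0.28368482 -4.62551444] [   8.   30.  -49.   83.   23.   77. -145.]
```

Emit:
drive_tool:
  angular:
    - [0,0,0]
    - [0,0,0]
    - [0,0,0]
    - [0,0,0]
    - [0,0,0]
    - [0,0,0]
    - [0,0,0]
    - [0,0,0]
    - [0,0,0]
    - [0,0,0]
    - [0,0,0]
    - [0,0,0]
    - [0,0,0]
    - [0,0,0]
    - [0,0,0]
    - [0,0,0]
    - [0,0,0]
    - [0,0,0]
    - [0,0,0]
    - [0,0,0]
  delta_pos:
    - [0,0,-1]
    - [0,0,-2]
    - [0,0,-2]
    - [0,0,-2]
    - [0,0,-2]
    - [0,0,-1]
    - [0.2,0.8,0]
    - [0.36,1.56,0]
    - [0.52,2.3,0]
    - [0.65,2.75,0]
    - [0.65,2.75,0]
    - [0.65,2.75,0]
    - [0.65,2.75,0]
    - [0.65,2.75,0]
    - [0.65,2.75,0]
    - [0.65,2.75,0]
    - [0.65,2.75,0]
    - [0.65,2.75,0]
    - [0.65,2.75,0]
    - [0.65,2.75,0]
  gripper: [5,5,5,5,5,5,5,5,5,5,5,5,5,5,5,5,5,5,5,5]

```text
time_s: 25.05
tool_pos: [0.6064, -0.0749, 0.2806]
tool_rot: [179.8, 0.4, -12.0]
force: [-0.1, 0.6, -4.5]
grip_width: 0.0598
grasp_force: 44.8
```

Emit:
drive_tool:
  angular:
    - [0,0,0]
    - [0,0,0]
    - [0,0,0]
    - [0,0,0]
    - [0,0,0]
    - [0,0,0]
    - [0,0,0]
    - [0,0,0]
    - [0,0,-0.04]
    - [0,0,-0.07]
    - [0,0,-0.07]
    - [0,0,-0.07]
    - [0,0,-0.07]
    - [0,0,-0.05]
    - [0,0,-0.03]
    - [0,0,0]
    - [0,0,0]
  delta_pos:
    - [0.65,2.75,0]
    - [0.65,2.75,0]
    - [0.65,2.75,0]
    - [0.65,2.75,0]
    - [0.65,2.75,0]
    - [0.52,2.3,0]
    - [0.36,1.56,0]
    - [0.2,0.8,0]
    - [0,0,0]
    - [0,0,0]
    - [0,0,0]
    - [0,0,0]
    - [0,0,0]
    - [0,0,0]
    - [0,0,0]
    - [0,0,0]
    - [0,0,0]
  gripper: [5,5,5,5,5,5,5,5,5,5,5,5,5,5,5,5,5]

```text
time_s: 26.75
tool_pos: [0.6117, -0.2614, 0.282]
tool_rot: [-180.0, 0.3, 11.0]
force: [0.0, 1.0, -4.3]
grip_width: 0.0596
grasp_force: 44.8
```

```bash
python3 st.py | head -1;  python3 - <<'E'
from h import *
for n in ('top','wrist','scene'):
    q=eyes.read_camera(n)
    for d in models.cut_out(q,'board')[:1]:
        c=max(cv2.findContours(d['pixels'].astype(np.uint8),0,1)[0],key=cv2.contourArea); r=cv2.minAreaRect(c)
        print(n,d['p'],d['centre'],[np.round(atz(q,b,.02)[:2],3).tolist() for b in cv2.boxPoints(r)])
    for t in ['punch','form']: print(t,[(round(d['p'],2),d['centre']) for d in models.search_frame(q,t)][:2])
E
```

```text
26.75 [ 0.61172359 -0.26142717  0.28204224] [-179.99623406    0.32099938   10.95088981] [ 0.01375845  1.04976489 -4.27747162] [ 53.  26. -45.  75.  18.  87. -70.]
top 0.71 [373.8, 193.2] [[0.69, -0.164], [0.712, -0.264], [0.519, -0.304], [0.497, -0.205]]
punch []
form [(0.58, [395.7, 186.1])]
wrist 0.78 [318.5, 122.6] [[0.696, -0.166], [0.726, -0.322], [0.657, -0.34], [0.625, -0.176]]
punch [(0.75, [98.9, 235.6])]
form []
scene 0.78 [259.1, 269.1] [[0.531, -0.365], [0.483, -0.187], [0.705, -0.167], [0.736, -0.325]]
punch [(0.59, [347.3, 173.2])]
form [(0.93, [249.1, 199.0])]
```

Emit:
drive_tool:
  angular:
    - [0,0,0]
    - [0,0,0]
    - [0,0,0]
    - [0,0,0]
    - [0,0,0]
    - [0,0,0]
    - [0,0,0]
    - [0,0,0]
    - [0,0,0]
    - [0,0,0]
    - [0,0,0]
    - [0,0,0]
  delta_pos:
    - [0.2,0.1,1]
    - [0.2,0,2]
    - [0,0,2.5]
    - [0,0,2.5]
    - [0,0,2.5]
    - [0,0,2.5]
    - [0,0,2]
    - [0,0,1.3]
    - [0,0,0.8]
    - [0,0,0.5]
    - [0,0,0.3]
    - [0,0,0]
  gripper: [5,5,5,5,5,5,5,5,5,5,5,5]

```text
time_s: 28.55
tool_pos: [0.6151, -0.2624, 0.1035]
tool_rot: [180.0, 0.3, 11.0]
force: [-0.4, 0.7, -4.7]
grip_width: 0.0597
grasp_force: 44.8
```

Emit:
drive_tool:
  angular:
    - [0,0,0]
    - [0,0,0]
  delta_pos:
    - [0,0,0.1]
    - [0,0,0]
  gripper: [5,5]

```text
time_s: 28.75
tool_pos: [0.6152, -0.2625, 0.1027]
tool_rot: [180.0, 0.3, 11.0]
force: [0.2, 0.7, -5.4]
grip_width: 0.0599
grasp_force: 44.8
```

Emit:
drive_tool:
  angular:
    - [0,0,0]
    - [0,0,0]
    - [0,0,0]
    - [0,0,0]
    - [0,0,0]
  delta_pos:
    - [0,0,0.2]
    - [0,0,0.2]
    - [0,0,0.2]
    - [0,0,0.1]
    - [0,0,0]
  gripper: [5,5,5,5,5]

```text
time_s: 29.25
tool_pos: [0.6146, -0.2623, 0.0948]
tool_rot: [-180.0, 0.3, 11.0]
force: [1.3, 0.3, -4.4]
grip_width: 0.0598
grasp_force: 44.8
```

Emit:
drive_tool:
  angular:
    - [0,0,0]
    - [0,0,0]
    - [0,0,0]
  delta_pos:
    - [0,0,0.1]
    - [0,0,0.05]
    - [0,0,0]
  gripper: [5,5,5]

```text
time_s: 29.55
tool_pos: [0.6148, -0.2624, 0.0936]
tool_rot: [180.0, 0.3, 11.0]
force: [-0.5, 1.0, -4.0]
grip_width: 0.0596
grasp_force: 44.8
```

Emit:
drive_tool:
  angular:
    - [0,0,0]
    - [0,0,0]
    - [0,0,0]
  delta_pos:
    - [0,0,0.1]
    - [0,0,0.05]
    - [0,0,0]
  gripper: [5,5,5]

```text
time_s: 29.85
tool_pos: [0.6149, -0.2624, 0.0935]
tool_rot: [180.0, 0.3, 11.0]
force: [-5.1, 1.0, 5.1]
grip_width: 0.0599
grasp_force: 44.8
```

It's in contact with the board. I'll release gently and rise.

Emit:
drive_tool:
  angular:
    - [0,0,0]
    - [0,0,0]
    - [0,0,0]
  delta_pos:
    - [0,0,-0.05]
    - [0,0,0]
    - [0,0,0]
  gripper: [5,5,5]
  squeeze: 8

```text
time_s: 30.15
tool_pos: [0.615, -0.2624, 0.0934]
tool_rot: [180.0, 0.3, 11.0]
force: [-4.3, 1.3, 5.9]
grip_width: 0.0598
grasp_force: 8.0
```

Emit:
drive_tool:
  angular:
    - [0,0,0]
    - [0,0,0]
    - [0,0,0]
    - [0,0,0]
    - [0,0,0]
    - [0,0,0]
    - [0,0,0]
    - [0,0,0]
    - [0,0,0]
    - [0,0,0]
    - [0,0,0]
    - [0,0,0]
    - [0,0,0]
    - [0,0,0]
  delta_pos:
    - [0,0,0]
    - [0,0,0]
    - [0,0,0]
    - [0,0,0]
    - [0,0,0]
    - [0,0,0]
    - [0,0,-1]
    - [0,0,-2]
    - [0,0,-3]
    - [0,0,-3]
    - [0,0,-3]
    - [0,0,-4]
    - [0,0,-4]
    - [0,0,0]
  gripper: [6.2,6.5,7,7.6,8.4,8.6,8.6,8.6,8.6,8.6,8.6,8.6,8.6,8.6]

```text
time_s: 31.55
tool_pos: [0.6187, -0.262, 0.3005]
tool_rot: [179.6, -0.3, 11.0]
force: [0.9, 0.1, 0.4]
grip_width: 0.0862
grasp_force: 0.0
```

Emit:
drive_tool:
  angular:
    - [0,0,0]
    - [0,0,0]
    - [0,0,0]
    - [0,0,0]
    - [0,0,0]
    - [0,0,0]
    - [0,0,0]
    - [0,0,0]
  delta_pos:
    - [-2.5,2,0]
    - [-2.5,2,0]
    - [-2.5,2,0]
    - [-2.5,2,0]
    - [-2,2,0]
    - [0,0,0]
    - [0,0,0]
    - [0,0,0]
  gripper: [8.6,8.6,8.6,8.6,8.6,8.6,8.6,8.6]

```text
time_s: 32.35
tool_pos: [0.518, -0.3815, 0.2935]
tool_rot: [-180.0, 0.3, 11.1]
force: [0.8, 0.2, -0.1]
grip_width: 0.0861
grasp_force: 0.0
```

```bash
python3 st.py | head -1;  python3 - <<'E'
from h import *
P=form(np.array([[-25,-30,118],[60,-30,118],[60,30,118],[-25,30,118],[-75,-42,18],[60,-42,18],[60,42,18],[-75,42,18]])*.001,.611,-.263,np.radians(11),.02)
for n in ('top','scene','wrist'):
    q=eyes.read_camera(n); b=proj(q,P)
    m=np.zeros((400,640),np.uint8); cv2.fillConvexPoly(m,cv2.convexHull(b.astype(np.int32)),1)
    for d in models.cut_out(q,'form')[:2]: 
        k=d['pixels']; print(n,'form',round(d['p'],2),d['centre'],'IoU',(k&(m>0)).sum()/(k|(m>0)).sum())
    for t in ['punch','jar','hammer','dispenser']: print(t,[(round(d['p'],2),np.round(d['centre']).tolist()) for d in models.search_frame(q,t)][:2])
E
```

```text
32.35 [ 0.51804395 -0.38146108  0.29349235] [-179.97604136    0.26544833   11.08765107] [ 0.76390057  0.23571378 -0.14565135] [ 66.  22. -44.  78.  15.  87. -55.]
top form 0.8 [389.7, 171.3] IoU 0.9097820577800304
punch []
jar [(0.81, [291.0, 272.0])]
hammer [(0.6, [475.0, 153.0])]
dispenser [(0.9, [290.0, 117.0]), (0.53, [293.0, 215.0])]
scene form 0.66 [258.5, 254.0] IoU 0.8092889436909165
punch [(0.65, [265.0, 284.0]), (0.54, [348.0, 174.0])]
jar [(0.82, [337.0, 165.0])]
hammer [(0.92, [158.0, 299.0])]
dispenser [(0.66, [388.0, 283.0])]
wrist form 0.55 [232.8, 77.6] IoU 0.844536271808999
punch [(0.71, [10.0, 143.0])]
jar [(0.89, [51.0, 224.0])]
hammer [(0.81, [402.0, 112.0])]
dispenser [(0.74, [235.0, 77.0])]
```

```bash
python3 -c "
from cell import env; print(env.sign_off())"
```

```text
the job is handed in; nothing more can be done
None
```

I drove the pin onto its stop, put the punch back in its block, set the freed form upright near the middle of the board, and handed the job in at about 32.5 s; the camera checks before hand-in showed the jar, hammer and dispenser undisturbed.

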